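Fit a hammer-head bolt in the bench strut

TASK

Fit the loose wing bolt with the oblong hammer head at about the middle of the strut's empty half: lower its head lengthwise through the slot into the channel, then give it a quarter turn so that the head lies crosswise under both lips, like the bolt already fitted. Leave it standing upright there, and leave the round-headed bolt where it stands.

Things in the scene. Friction and masses are not known exactly. Their poses are not given: they have to be found in the camera images.
- hammer_bolt_wing (a point): Centre of the black plastic wing on top of the loose hammer-head bolt (62 mm tall, about 120 g, standing on its head), 51 mm above the bolt's underside. The wing is 36 mm long, 12 mm thick and 22 mm tall, to be gripped across its thickness. x runs along the wing and also along the head, y across the thickness, z up the shank.
- hammer_bolt_head (a point): Centre of the same bolt's oblong steel head at the bottom, 44 x 18 mm and 9 mm thick, 4.5 mm above the underside, on the axis of the 10 mm shank (17 mm collar under the wing). Same axes as the wing: x along the 44 mm length.
- strut_slot (a point): Middle of the empty half of the fixed strut (channel 260 x 60 x 25 mm, capped), on the slot's centre line at its top face. y along slot, x across, z up. Slot 26 mm wide between 4 mm thick lips; channel 54 mm wide inside, floor 22 mm below this point: the head can turn once its underside is 13 to 22 mm below. A like bolt is fixed crosswise 130 mm toward +y, top 40 mm above the strut.
- round_bolt_wing (a point): Centre of the wing of the other loose bolt, 51 mm above its underside: same shank and wing, but its head is a round disc 34 mm across and 9 mm thick, which cannot pass the slot. To be left alone. x along the wing, z up.
Things that resemble listed ones, but are neither listed nor needed, are in the scene too. Leave any pink, red or yellow look-alike of the part that bears hammer_bolt_wing alone.

How it is judged:
By the outcome, as a careful person would: the job done as asked, in the order asked, and still so for the second after the job is handed in, with the robot touching nothing.
It also fails if it takes over 38 s, if anything falls off the work surface, if the arm or the gripper's body presses on something with over 40 N, if the wrist force passes 120 N, or if a joint passes its speed limit or range.

ROBOT

A 6-joint arm with a two-finger parallel gripper is mounted at the origin on a cart in front of the work surface, level with it; the furniture and walls round the work are solid. World frame = base frame: x ahead of the robot, y to its left, z up, the work surface at z = 0. Lengths are in mm, angles in degrees, forces in N, time in s.
With the tool pointing down it reaches from about 300 to 875 mm from the base axis. Payload 6.4 kg.
Tool frame: the origin (TCP) lies between the finger pads; the fingertips stand 17 mm ahead of it and the grasp point (between the pads) lies 2 mm behind it; z points along the fingers, y is the line along which they close (so a half turn about z gives the same grasp; the last joint's range is limited). The gripper opens to 85 mm and grips with 20 to 120 N. Pads are 22 mm wide; open, the fingers measure 114 mm over their backs; the gripper's body (76 mm by 85 mm) begins 54 mm behind the grasp point. The pads swing forward as they close: fully open they stand 13 mm farther back than shut.
Start: joints at [-88.654, 10.359, 92.074, -0, 77.567, -11.82], TCP at [130.99, -559.895, 248.288] pointing down, gripper open.
Joint ranges: [-171.53, 171.53], [-51.25, 118.39], [17.06, 147.69], [-65.23, 245.23], [0, 150.52], [-178.68, 178.68]. Speed limits (degrees/s): [147.25, 147.25, 172.46, 180, 180, 180].

INTERFACE

Orientations are given as [roll, pitch, yaw] about the fixed x, y, z axes, in that order (R = Rz(yaw) Ry(pitch) Rx(roll)).
In Python, from workcell import * gives the robot as it stands.
- The arm moves only by the tool jog_arm, never from a script. Its argument "motion" is a list of rows, each an object with "delta_pos": the shift along the tool's x, y, z in m, a list of three; "yaw": the turn about the tool's z in rad; "grip": the gripper command: -1 is shut, 1 is fully open, values between are in proportion. In form: [{"delta_pos": [x, y, z], "yaw": yaw, "grip": grip}, ...]. A call has 1 to 12 rows; each row shifts and turns the commanded pose from where the row before left it, along the tool's axes as they then stand; what a row does not reach is not made up. A row lasts 1/12 s, in which the tool goes at most 41.7 mm and 7.16 degrees, less where a joint would pass 70% of its speed; a pose out of reach is approached as far as the arm can. A call with a gripper value outside its range is refused whole. The fingers move at their own pace and stop on an object; "squeeze" is the grip in N (left out, the last holds). Time passes only in rows, so rows that do not move let the fingers close. It gives the time, the measured TCP pose, the force, the opening and the grip force at its end, in the units of the state.
- sense(): the state, without advancing time (a new reading comes with each control period).
- snapshot(name): name is "scene" or "side" or "wrist"; returns the picture (400x640x3 uint8, blue, green, red); there is no depth.
- calibration(name): a dict with "fx", "fy", "cx", "cy" (pixels), "camera_from_world" (4x4, takes a point from world to camera coordinates). Camera axes: x right, y up, looking along -z (the intrinsics and any distortion apply to the point x, -y, -z); pixel columns grow to the right and rows downward; lengths in mm; the calibration is good to about 2 mm. A picture is of the moment at which its call begins: read the wrist's pose just before it. calibration takes no time and is no camera call; for the wrist camera it gives the pose at the moment of the call.
- finish_job(): hands the job in; it is judged then, once.
The state is a dict: "clock": time; "joint_pos": joint angles; "joint_velocities": joint speeds; "joint_torque": joint torques, N m; "ee_pos": TCP position; "ee_rot": TCP orientation; "ft_force": force on the tool from outside, world axes, zero at the start; "torque": the same for the moment, N m; "gripper_width": finger opening in mm; "finger_force": force on a finger pad.
Only numpy, scipy, OpenCV 4.12 (cv2) and the standard library are available. Lean on these libraries where they do the work, as an engineer would, in place of code of your own. Each camera call takes 0.05 s, during which the arm holds its last target. There are 200 camera calls.

## Working session

There is one attempt and no reset: what is moved stays moved. The work goes in short steps, Python scripts to look and compute and a tool call to move; the robot and the scene stay as the last step left them, time stands still between calls to the robot, and variables do not carry over. Pictures are saved under pics/ and viewed, at most 10 in all, crops included, and the job is handed in when it is done.

Besides the shell and the picture viewer there is one more tool, called after "Request:" as name(argument=value, ...) on one line, values as JSON. jog_arm: Moves the arm, as the interface text tells. Its arguments: {"type":"object","properties":{"motion":{"type":"array","items":{"type":"object","properties":{"delta_pos":{"type":"array","items":{"type":"number"}},"yaw":{"type":"number"},"grip":{"type":"number"}}}},"squeeze":{"type":"number"}},"required":["motion"]}

```bash
mkdir -p pics; cat > h.py <<'E'
from workcell import *
import numpy as np, cv2
def ray(name,u,v,cal=None):
    c=cal or calibration(name); T=np.array(c["camera_from_world"]); R=T[:3,:3]; o=-R.T@T[:3,3]
    d=R.T@np.array([(u-c["cx"])/c["fx"],-(v-c["cy"])/c["fy"],-1]); return o,d/np.linalg.norm(d)
def onz(name,u,v,z,cal=None):
    o,d=ray(name,u,v,cal); return o+d*(z-o[2])/d[2]
def two(a,b):
    (o1,d1),(o2,d2)=a,b
    A=np.c_[d1,-d2]; t=np.linalg.lstsq(A,o2-o1,rcond=None)[0]
    p,q=o1+d1*t[0],o2+d2*t[1]; return (p+q)/2,np.linalg.norm(p-q)
def proj(name,P,cal=None):
    c=cal or calibration(name); T=np.array(c["camera_from_world"]); p=T[:3,:3]@np.array(P)+T[:3,3]
    return c["cx"]+c["fx"]*p[0]/-p[2], c["cy"]-c["fy"]*p[1]/-p[2]
E
python3 - <<'E'
from h import *
a=snapshot("scene");b=snapshot("side");w=snapshot("wrist")
cv2.imwrite("pics/a.png",a);cv2.imwrite("pics/b.png",b);cv2.imwrite("pics/w.png",w)
s=sense();print(s["clock"],s["ee_pos"],s["ee_rot"],s["gripper_width"])
for n in("scene","side","wrist"):
    c=calibration(n);print({k:v for k,v in c.items()})
E
```

```text
0.15 [ 130.98591418 -559.50368526  247.60844408] [-1.79928039e+02 -1.56474359e-02  1.31663763e+01] 85.64633567231613
{'fx': 489.7653586135696, 'fy': 489.7653586135696, 'cx': 322.0856640060305, 'cy': 195.01832055586993, 'camera_from_world': array([[-7.99362263e-01, -6.00830127e-01,  4.80942981e-03,
         4.25740757e+02],
       [ 2.87020896e-01, -3.74804596e-01,  8.81555739e-01,
        -1.83524180e+02],
       [-5.27862650e-01,  7.06062797e-01,  4.72055451e-01,
        -6.10224690e+02],
       [ 0.00000000e+00,  0.00000000e+00,  0.00000000e+00,
         1.00000000e+00]])}
{'fx': 365.61400616442637, 'fy': 365.61400616442637, 'cx': 321.55181633389594, 'cy': 196.35597638201773, 'camera_from_world': array([[ 9.54822737e-01, -2.96407333e-01, -2.13596520e-02,
        -4.59536204e+02],
       [ 1.23725642e-01,  3.31150974e-01,  9.35430916e-01,
        -1.28212582e+02],
       [-2.70195313e-01, -8.95813443e-01,  3.52863667e-01,
        -7.34657689e+02],
       [ 0.00000000e+00,  0.00000000e+00,  0.00000000e+00,
         1.00000000e+00]])}
{'fx': 294.5082183344523, 'fy': 294.5082183344523, 'cx': 316.9721904648075, 'cy': 199.25108864925198, 'camera_from_world': array([[ 2.27220994e-01, -9.73843005e-01, -6.48611511e-04,
        -5.74924008e+02],
       [ 9.41068154e-01,  2.19745073e-01, -2.57104712e-01,
         3.39910126e+01],
       [ 2.50522154e-01,  5.78092006e-02,  9.66383333e-01,
        -3.77990092e+02],
       [ 0.00000000e+00,  0.00000000e+00,  0.00000000e+00,
         1.00000000e+00]])}
```

View pics/a.png

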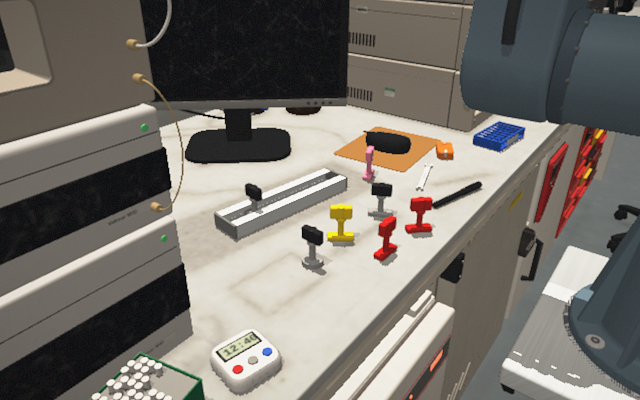

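View pics/b.png

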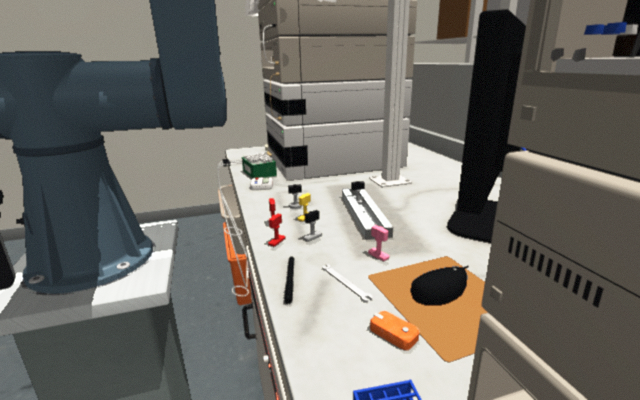

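Scene view: the black-winged bolts are at (381,190) with an oblong-looking base, (312,236) with a round-looking base, and (254,192) fixed in the strut. The coloured look-alikes are pink (369,160), yellow (341,220) and red (421,213) and (386,238). In the side view, the black ones should be (313,217), (295,190) and (358,187). I'll check my choice in a close crop and measure.

```bash
python3 - <<'E'
from h import *
a=cv2.imread("pics/a.png");b=cv2.imread("pics/b.png")
c1=cv2.resize(a[165:275,200:420],None,fx=3.5,fy=3.5,interpolation=cv2.INTER_CUBIC)
c2=cv2.resize(b[175:245,270:400],None,fx=3,fy=3,interpolation=cv2.INTER_CUBIC)
out=np.zeros((600,770,3),np.uint8);out[:385]=c1;out[388:598,:390]=c2;cv2.imwrite("pics/c.png",out)
def dark(im,x0,y0,x1,y1):
    m=(im.max(2)<60).astype(np.uint8);k=np.zeros_like(m);k[y0:y1,x0:x1]=m[y0:y1,x0:x1]
    n,l,st,ce=cv2.connectedComponentsWithStats(k);i=1+np.argmax(st[1:,4]);return ce[i],st[i]
for n,sa,sb in(("hammer",(368,178,396,202),(303,206,322,226)),("round",(298,220,328,250),(286,180,303,197)),("fixed",(242,180,264,202),(349,178,367,194))):
    p,s=dark(a,*sa);q,t=dark(b,*sb);print(n,p,s,q,t,two(ray("scene",*p),ray("side",*q)))
E
```

```text
hammer [381.20175439 189.32017544] [372 183  20  13 228] [311.44715447 216.42276423] [305 211  14  12 123] (array([443.35943326, -53.88904713,  51.72687811]), np.float64(1.2243848685206264))
round [312.0170068  234.71768707] [302 225  21  20 294] [294.42682927 188.82926829] [289 185  12   9  82] (array([450.09072952, 134.55149361,  51.40036154]), np.float64(1.0492703348887504))
fixed [253.2010582  191.97883598] [246 184  16  17 189] [357.01176471 185.6       ] [352 182  12   9  85] (array([609.96576133,  93.49474204,  54.39157627]), np.float64(1.7733827097154398))
```

View pics/c.png

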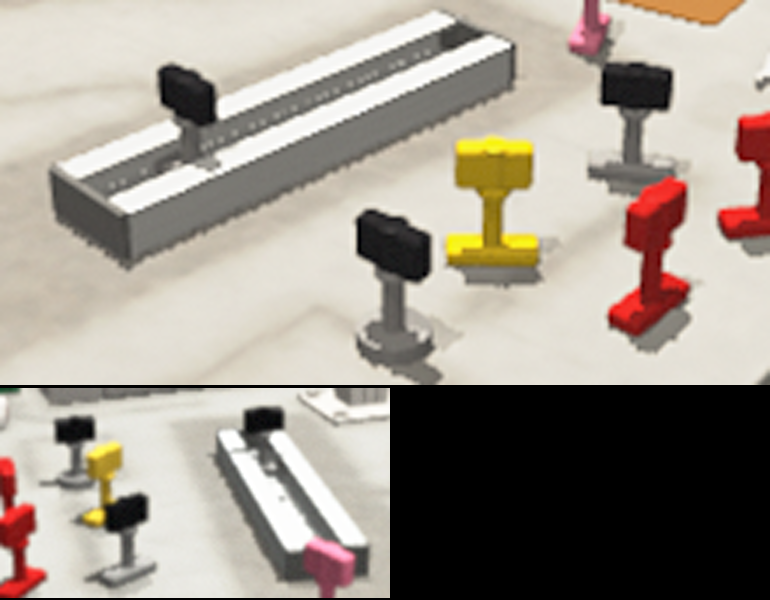

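View pics/w.png

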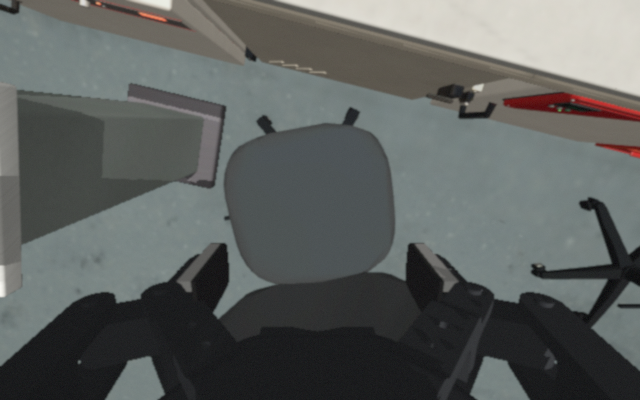

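```bash
cat >> h.py <<'E'
def total(target, yaw_t=None):
    """tool-frame shift (m) and tool yaw (rad) to reach world target (mm), world yaw deg"""
    s=sense(); p=np.array(s["ee_pos"]); y=np.radians(s["ee_rot"][2]); d=np.array(target)-p
    x=np.array([np.cos(y),np.sin(y)]); t=np.array([np.sin(y),-np.cos(y)])
    r=0 if yaw_t is None else -(((yaw_t-s["ee_rot"][2])+90)%180-90)
    print("shift m",np.round(np.array([d[:2]@x,d[:2]@t,-d[2]])/1000,4),"yaw rad",round(np.radians(r),4),"now",np.round(p,1),np.round(s["ee_rot"],1),"clk",round(s["clock"],2),"w",round(s["gripper_width"],1),"F",np.round(s["ft_force"],1),s["finger_force"])
E
python3 - <<'E'
from h import *
c=calibration("wrist");T=np.array(c["camera_from_world"]);print("cam",-T[:3,:3].T@T[:3,3])
P=[onz("scene",200+u/3.5,165+v/3.5,25)[:2] for u,v in((52,170),(128,213),(440,12),(513,47))]
print(np.round(P,1))
for i,j in((0,2),(1,3)):
    d=P[i]-P[j];print(np.degrees(np.arctan2(d[1],d[0])),np.linalg.norm(d))
h=[onz("scene",200+u/3.5,165+v/3.5,5)[:2] for u,v in((590,170),(676,180))];d=h[0]-h[1];print(h,np.degrees(np.arctan2(d[1],d[0])),np.linalg.norm(d))
h=[onz("side",270+u/3,175+(v-388)/3,5)[:2] for u,v in((100,580),(156,565))];d=h[0]-h[1];print(h,np.degrees(np.arctan2(d[1],d[0])),np.linalg.norm(d))
total((400,-62,230))
E
```

```text
cam [ 193.34183742 -545.50377669  373.64967214]
[[ 648.5  150.1]
 [ 590.5  155.7]
 [ 606.7 -110.6]
 [ 546.9  -98.5]]
80.88499793872266 264.1321127168169
80.2835115226801 257.91429719791887
[array([457.6725821 , -38.78994934]), array([417.67377392, -56.75593984])] 24.18785904826719 43.848391876234935
[array([420.7117619 , -62.57131253]), array([465.91229912, -53.21607472])] -168.30649493248845 46.15852076315198
shift m [ 0.3753 -0.4231  0.0176] yaw rad 0.0 now [ 131.  -559.5  247.6] [-179.9   -0.    13.2] clk 0.15 w 85.6 F [-0.4 -0.6  0.4] 0.0
```

Request:
jog_arm(motion=[{"delta_pos":[0.0175,-0.0175,0.002],"yaw":0,"grip":1},{"delta_pos":[0.0175,-0.0175,0.002],"yaw":0,"grip":1},{"delta_pos":[0.0175,-0.0175,0.002],"yaw":0,"grip":1},{"delta_pos":[0.0175,-0.0175,0.002],"yaw":0,"grip":1},{"delta_pos":[0.0175,-0.0175,0.002],"yaw":0,"grip":1},{"delta_pos":[0.0175,-0.0175,0.002],"yaw":0,"grip":1},{"delta_pos":[0.0175,-0.0175,0.002],"yaw":0,"grip":1},{"delta_pos":[0.0175,-0.0175,0.002],"yaw":0,"grip":1},{"delta_pos":[0.0175,-0.0175,0.002],"yaw":0,"grip":1},{"delta_pos":[0.0175,-0.0175,0.002],"yaw":0,"grip":1},{"delta_pos":[0.0175,-0.0175,0.002],"yaw":0,"grip":1},{"delta_pos":[0.0175,-0.0175,0.002],"yaw":0,"grip":1}])

```text
clock: 1.15
ee_pos: [288.0, -306.3, 224.0]
ee_rot: [-180.0, -0.0, 13.2]
ft_force: [0.6, -0.3, -0.4]
gripper_width: 85.8
finger_force: 0.0
```

Request:
jog_arm(motion=[{"delta_pos":[0.0175,-0.0175,0.002],"yaw":0,"grip":1},{"delta_pos":[0.0175,-0.0175,0.002],"yaw":0,"grip":1},{"delta_pos":[0.0175,-0.0175,0.002],"yaw":0,"grip":1},{"delta_pos":[0.0175,-0.0175,0.002],"yaw":0,"grip":1},{"delta_pos":[0.0175,-0.0175,0.002],"yaw":0,"grip":1},{"delta_pos":[0.0175,-0.0175,0.002],"yaw":0,"grip":1},{"delta_pos":[0.0175,-0.0175,0.002],"yaw":0,"grip":1},{"delta_pos":[0.0175,-0.0175,0.002],"yaw":0,"grip":1},{"delta_pos":[0.0175,-0.0175,0.002],"yaw":0,"grip":1},{"delta_pos":[0.0175,-0.0175,0.002],"yaw":0,"grip":1},{"delta_pos":[0.0175,-0.0175,0.002],"yaw":0,"grip":1},{"delta_pos":[0.0175,-0.0175,0.002],"yaw":0,"grip":1},{"delta_pos":[0,0,0],"yaw":0,"grip":1}])

```text
$.motion: bad value
```

Request:
jog_arm(motion=[{"delta_pos":[0.019,-0.019,0.002],"yaw":0,"grip":1},{"delta_pos":[0.019,-0.019,0.002],"yaw":0,"grip":1},{"delta_pos":[0.019,-0.019,0.002],"yaw":0,"grip":1},{"delta_pos":[0.019,-0.019,0.002],"yaw":0,"grip":1},{"delta_pos":[0.019,-0.019,0.002],"yaw":0,"grip":1},{"delta_pos":[0.019,-0.019,0.002],"yaw":0,"grip":1},{"delta_pos":[0.019,-0.019,0.002],"yaw":0,"grip":1},{"delta_pos":[0.019,-0.019,0.002],"yaw":0,"grip":1},{"delta_pos":[0.019,-0.019,0.002],"yaw":0,"grip":1},{"delta_pos":[0.019,-0.019,0.002],"yaw":0,"grip":1},{"delta_pos":[0.019,-0.019,0.002],"yaw":0,"grip":1},{"delta_pos":[0,0,0],"yaw":0,"grip":1}])

```text
clock: 2.15
ee_pos: [444.6, -53.1, 201.8]
ee_rot: [-179.9, -0.0, 13.4]
ft_force: [-0.4, 0.2, 0.1]
gripper_width: 85.3
finger_force: 0.0
```

```bash
python3 - <<'E'
from h import *
import json
c=calibration("wrist");w=snapshot("wrist");cv2.imwrite("pics/w2.png",w)
json.dump({k:np.array(v).tolist() for k,v in c.items()},open("w2.json","w"))
print("hammer wing expected",proj("wrist",(443,-54,62),c),"slot",proj("wrist",(588,-39,25),c))
total((443,-54,49),18)
E
```

```text
hammer wing expected (np.float64(317.1229115199732), np.float64(194.0541581930863)) slot (np.float64(337.50094639543363), np.float64(32.761293744874166))
shift m [-0.0007 -0.0008  0.1529] yaw rad -0.0805 now [443.9 -54.6 201.9] [-180.     0.    13.4] clk 2.2 w 85.3 F [ 0.3 -0.4 -0.8] 0.0
```

View pics/w2.png

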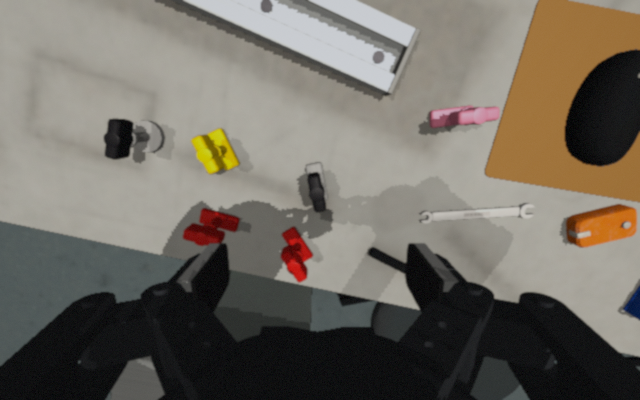

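```bash
python3 - <<'E'
from h import *
import json
c=json.load(open("w2.json"));w=cv2.imread("pics/w2.png")
m=(w.max(2)<55).astype(np.uint8);k=np.zeros_like(m);k[160:216,298:332]=m[160:216,298:332]
n,l,st,ce=cv2.connectedComponentsWithStats(k);i=1+np.argmax(st[1:,4]);print(st[i],ce[i])
ys,xs=np.where(l==i)
W=np.array([onz("wrist",x,y,60,c)[:2] for x,y in zip(xs,ys)],np.float32)
r=cv2.minAreaRect(W);print(r,W.mean(0))
v=np.linalg.svd(W-W.mean(0))[2][0];print("pca",np.degrees(np.arctan2(v[1],v[0])))
for u,v in((296,245),(293,262),(220,220),(462,117)):print(u,v,onz("wrist",u,v,30,c))
out=cv2.resize(w[0:220,150:430],None,fx=2.7,fy=2.7,interpolation=cv2.INTER_CUBIC);cv2.imwrite("pics/d.png",out)
E
```

```text
[308 173  18  39 411] [315.99270073 192.82238443]
((443.46893310546875, -52.54956817626953), (37.37395477294922, 13.127036094665527), 21.51603126525879) [443.33118  -52.854366]
pca -154.66106
296 245 [374.24162044 -46.57550682  30.        ]
293 262 [353.57588812 -47.66551653  30.        ]
220 220 [383.6569207  38.4565077  30.       ]
462 117 [ 543.06067089 -175.28357785   30.        ]
```

View pics/d.png

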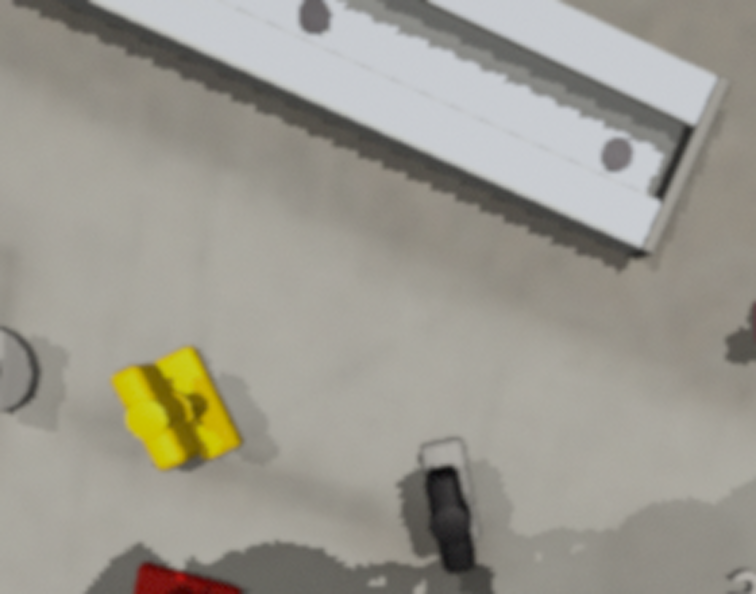

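Close view: the wing is at (316,187), with the oblong head showing at (314,167), so this is the right bolt. The slot's near end is at the upper right. Now descend with a part-open gripper and grip the wing above the collar.

Request:
jog_arm(motion=[{"delta_pos":[-0.0005,-0.001,0.015],"yaw":-0.066,"grip":0},{"delta_pos":[0,0,0.02],"yaw":-0.066,"grip":0},{"delta_pos":[0,0,0.02],"yaw":0,"grip":0},{"delta_pos":[0,0,0.02],"yaw":0,"grip":0},{"delta_pos":[0,0,0.02],"yaw":0,"grip":0},{"delta_pos":[0,0,0.01],"yaw":0,"grip":0},{"delta_pos":[0,0,0],"yaw":0,"grip":0}])

```text
clock: 2.78
ee_pos: [440.8, -55.6, 95.2]
ee_rot: [-179.8, 0.2, 20.7]
ft_force: [-1.0, -0.7, 0.3]
gripper_width: 43.1
finger_force: 0.0
```

```bash
python3 - <<'E'
from h import *
import json
c=calibration("wrist");w=snapshot("wrist")
cv2.imwrite("pics/e.png",w);total((443.5,-53,57),21)
print(proj("wrist",(443.5,-53,62),c))
m=(w.max(2)<45).astype(np.uint8)
E
```

```text
shift m [ 0.0026 -0.0021  0.0396] yaw rad -0.0055 now [441.8 -55.9  96.6] [-1.799e+02  1.000e-01  2.070e+01] clk 2.83 w 42.6 F [ 0.7  0.5 -0.3] 0.0
(np.float64(314.0242479474907), np.float64(229.2910164984891))
```

View pics/e.png

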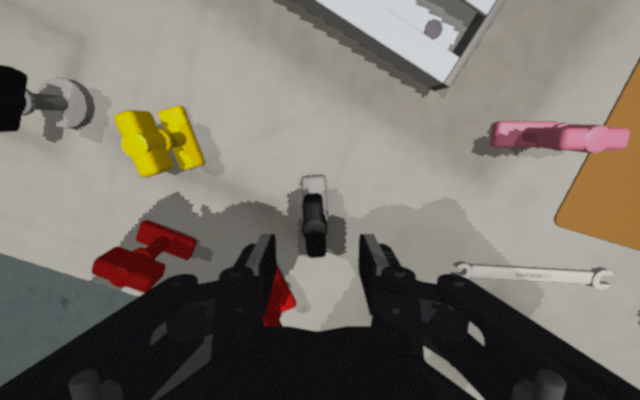

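The wing is at (314,225), centred between the pads and aligned with the tool x axis. Descend and close.

Request:
jog_arm(motion=[{"delta_pos":[0.0025,-0.002,0.01],"yaw":0,"grip":0},{"delta_pos":[0,0,0.015],"yaw":0,"grip":0},{"delta_pos":[0,0,0.0145],"yaw":0,"grip":0},{"delta_pos":[0,0,0],"yaw":0,"grip":0},{"delta_pos":[0,0,0],"yaw":0,"grip":-0.5},{"delta_pos":[0,0,0],"yaw":0,"grip":-1},{"delta_pos":[0,0,0],"yaw":0,"grip":-1},{"delta_pos":[0,0,0],"yaw":0,"grip":-1},{"delta_pos":[0,0,0],"yaw":0,"grip":-1},{"delta_pos":[0,0,0],"yaw":0,"grip":-1}], squeeze=50)

```text
clock: 3.67
ee_pos: [445.5, -53.2, 58.9]
ee_rot: [179.9, -0.1, 20.7]
ft_force: [-0.3, 0.3, 7.1]
gripper_width: 10.6
finger_force: 50.5
```

Request:
jog_arm(motion=[{"delta_pos":[0,0,-0.008],"yaw":0,"grip":-1},{"delta_pos":[0,0,-0.018],"yaw":0,"grip":-1},{"delta_pos":[0,0,-0.018],"yaw":0,"grip":-1},{"delta_pos":[0,0,-0.018],"yaw":0,"grip":-1},{"delta_pos":[0.0173,0.0047,-0.005],"yaw":0,"grip":-1},{"delta_pos":[0.0173,0.0047,0],"yaw":0,"grip":-1},{"delta_pos":[0.0173,0.0047,0],"yaw":0,"grip":-1},{"delta_pos":[0.0173,0.0047,0],"yaw":0,"grip":-1},{"delta_pos":[0.0173,0.0047,0],"yaw":0,"grip":-1},{"delta_pos":[0.0173,0.0047,0],"yaw":0,"grip":-1},{"delta_pos":[0.0173,0.0047,0],"yaw":0,"grip":-1},{"delta_pos":[0.0173,0.0047,0],"yaw":0,"grip":-1}])

```text
clock: 4.67
ee_pos: [587.5, -38.7, 124.8]
ee_rot: [-180.0, 0.0, 20.7]
ft_force: [-0.4, -1.0, -0.3]
gripper_width: 11.1
finger_force: 49.6
```

Request:
jog_arm(motion=[{"delta_pos":[0,0,0],"yaw":-0.105,"grip":-1},{"delta_pos":[0,0,0],"yaw":-0.105,"grip":-1},{"delta_pos":[0,0,0],"yaw":-0.105,"grip":-1},{"delta_pos":[0,0,0],"yaw":-0.105,"grip":-1},{"delta_pos":[0,0,0],"yaw":-0.105,"grip":-1},{"delta_pos":[0,0,0],"yaw":-0.105,"grip":-1},{"delta_pos":[0,0,0],"yaw":-0.105,"grip":-1},{"delta_pos":[0,0,0],"yaw":-0.105,"grip":-1},{"delta_pos":[0,0,0],"yaw":-0.105,"grip":-1},{"delta_pos":[0,0,0],"yaw":-0.105,"grip":-1},{"delta_pos":[0,0,0],"yaw":0,"grip":-1}])

```text
clock: 5.58
ee_pos: [586.8, -38.9, 124.9]
ee_rot: [-180.0, -0.0, 81.1]
ft_force: [0.1, 0.1, -1.4]
gripper_width: 11.0
finger_force: 49.5
```

```bash
python3 - <<'E'
from h import *
import json
c=calibration("wrist");w=snapshot("wrist");a=snapshot("scene")
json.dump({k:np.array(v).tolist() for k,v in c.items()},open("f.json","w"))
cv2.imwrite("pics/f0.png",w);cv2.imwrite("pics/fa.png",a)
total((588,-39,128),80.6);print(sense()["joint_pos"])
out=np.zeros((600,640,3),np.uint8);out[:400]=w;out[400:]=cv2.resize(a[150:250,190:510],None,fx=2,fy=2);cv2.imwrite("pics/f.png",out)
E
```

```text
shift m [ 0.0001  0.0011 -0.0031] yaw rad 0.0018 now [586.9 -38.9 124.9] [-180.    -0.    80.7] clk 5.68 w 11.0 F [-0.8 -0.2 -1.5] 49.53398823738098
[-1.53482197e+01  1.98684708e+01  9.56430872e+01  6.40371304e-04
  6.45198274e+01 -6.04980418e+00]
```

View pics/f.png

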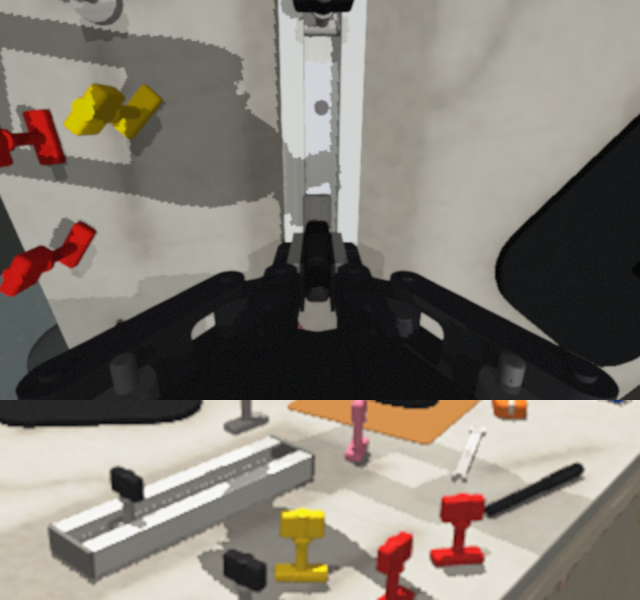

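```bash
python3 - <<'E'
from h import *
g=cv2.cvtColor(cv2.imread("pics/f0.png"),6)
for v in(50,80,140,170,186,200,208,214): print(v,270,' '.join(str(x) for x in g[v,270:376:2]))
import json
c=json.load(open("f.json"))
print([proj("wrist",(x,y,25),c) for x,y in((588,-39),(598,24),(609,90))])
o=cv2.imread("pics/f0.png")[0:260,255:385];cv2.imwrite("pics/g.png",cv2.resize(o,None,fx=2.3,fy=2.3,interpolation=cv2.INTER_CUBIC))
E
```

```text
50 270 147 146 141 104 108 192 210 209 210 209 209 210 209 209 210 209 201 184 197 198 201 201 200 200 201 201 200 199 198 201 199 166 108 106 104 121 196 209 210 209 210 209 210 209 209 209 209 189 149 148 147 147 147
80 270 147 146 139 115 89 169 208 210 210 210 210 210 210 210 209 210 205 198 210 212 210 210 211 211 211 211 211 211 211 209 181 154 147 145 139 158 208 210 210 210 211 211 209 210 210 210 205 155 146 147 149 148 149
140 270 85 86 88 87 86 86 129 200 210 211 210 210 211 210 209 209 210 195 209 211 212 211 212 212 212 211 212 212 212 211 184 140 141 125 118 196 211 211 211 211 211 211 210 210 211 203 155 147 145 145 145 146 145
170 270 86 86 86 88 87 87 100 148 141 137 134 137 139 136 134 132 133 120 133 135 139 139 138 139 138 137 137 137 138 137 136 133 138 128 116 174 209 210 211 211 211 211 210 211 209 181 152 152 151 151 150 150 148
186 270 90 89 90 89 90 89 97 139 141 138 134 135 139 136 133 131 134 122 132 137 143 150 172 174 175 191 208 211 212 207 147 133 123 106 112 152 206 211 211 211 212 211 210 211 204 153 148 148 147 146 144 143 146
200 270 149 147 145 119 101 87 89 129 143 137 135 135 138 138 133 130 108 88 95 97 94 97 97 98 99 96 96 91 96 94 94 128 132 120 178 211 210 210 211 211 211 210 211 210 193 150 147 148 148 149 148 148 147
208 270 148 147 146 147 144 107 86 122 142 135 133 134 139 137 133 129 111 87 93 96 95 98 98 99 100 96 97 96 98 93 94 128 129 111 184 211 212 210 211 212 211 211 211 209 184 142 143 145 146 146 149 150 150
214 270 149 146 147 146 140 96 85 139 179 200 176 135 139 137 133 130 110 88 94 96 96 99 97 97 98 95 96 98 94 93 92 128 132 128 190 211 211 211 210 212 211 211 210 211 179 145 146 145 146 148 147 146 145
[(np.float64(319.6569538779917), np.float64(203.8659680008178)), (np.float64(319.9900468342331), np.float64(121.08973057129674)), (np.float64(321.15579316344844), np.float64(19.69751325651174))]
```

View pics/g.png

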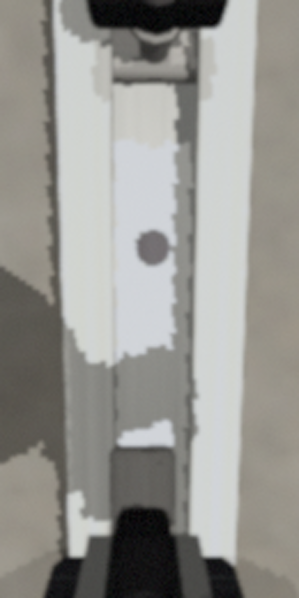

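```bash
python3 - <<'E'
from h import *
import json
c=json.load(open("f.json"))
L=np.array([onz("wrist",u,v,25,c)[:2] for u,v in((322.6,50),(322,80),(321.9,140),(321.9,170),(321,208))])
print(L);p=np.polyfit(L[:,1],L[:,0],1);print("yaw",np.degrees(np.arctan2(1,p[0])),"x at -39",np.polyval(p,-39))
for u,v,w in((301.5,332,205),(302,332,196)):
    print([onz("wrist",q,w,76,c) for q in(u,(u+v)/2,v)])
print("fixed head ends", [onz("wrist",u,v,12,c) for u,v in((304,31),(341,31))])
print("end cap check scene mid y", 93.5-130*np.sin(np.radians(80.7)))
t=np.array(sense()["ee_pos"]);print(proj("wrist",t,c))
E
```

```text
[[607.13753724  71.20080708]
 [603.76606863  51.89628833]
 [597.31935521  10.16671847]
 [593.87780033 -12.36375009]
 [588.53585337 -42.56533611]]
yaw 80.84358841015148 x at -39 589.3158840284647
[array([578.58705826, -23.5935205 ,  76.        ]), array([587.89643901, -25.05614926,  76.        ]), array([597.20561326, -26.51874559,  76.        ])]
[array([579.85788265, -17.98313761,  76.        ]), array([588.94008478, -19.41013643,  76.        ]), array([598.02209037, -20.83710437,  76.        ])]
fixed head ends [array([596.29739123,  88.45439627,  12.        ]), array([622.92261953,  84.26811486,  12.        ])]
end cap check scene mid y -34.791243132884944
(np.float64(319.15088892377514), np.float64(262.1621280760928))
```

The head's front end is at (317,200) in the wrist view and the slot centre line is at about column 321.5. That puts the head about 3.4 mm toward -x of the slot line, so I'll correct that and lower to just above the lips.

Request:
jog_arm(motion=[{"delta_pos":[0.0005,0.0033,0],"yaw":0,"grip":-1},{"delta_pos":[0,0,0.012],"yaw":0,"grip":-1},{"delta_pos":[0,0,0.012],"yaw":0,"grip":-1},{"delta_pos":[0,0,0.01],"yaw":0,"grip":-1},{"delta_pos":[0,0,0],"yaw":0,"grip":-1},{"delta_pos":[0,0,0],"yaw":0,"grip":-1}])

```text
clock: 6.18
ee_pos: [589.3, -38.7, 89.0]
ee_rot: [-179.8, -0.0, 80.9]
ft_force: [-0.0, 0.3, -1.2]
gripper_width: 11.2
finger_force: 49.5
```

```bash
python3 - <<'E'
from h import *
import json
c=calibration("wrist");w=snapshot("wrist");cv2.imwrite("pics/h0.png",w);g=cv2.cvtColor(w,6)
json.dump({k:np.array(v).tolist() for k,v in c.items()},open("h.json","w"))
total((590,-38,92),80.8)
for v in(60,120,170,180,190,200,210,220): print(v,270,' '.join(str(x) for x in g[v,266:384:2]))
E
```

```text
shift m [ 0.0009 -0.0002 -0.0021] yaw rad 0.0013 now [590.1 -38.9  89.9] [-179.9   -0.    80.9] clk 6.23 w 11.3 F [-0.4 -0.3 -0.2] 49.46698844432831
60 270 85 156 204 208 208 208 206 207 207 209 208 206 206 209 206 181 202 209 210 210 210 210 210 210 209 210 210 210 210 210 210 186 147 147 146 144 110 147 204 208 209 208 208 208 209 209 209 207 207 208 207 184 147 147 146 145 146 146 148
120 270 127 93 152 205 209 209 208 206 208 210 210 207 206 207 209 199 193 211 211 211 211 211 211 210 211 211 211 211 211 210 206 169 151 141 141 133 125 187 210 210 210 210 209 210 210 210 208 207 208 208 178 142 144 146 146 148 147 146 147
170 270 88 85 87 104 131 134 134 134 132 134 135 134 131 129 130 132 108 120 135 136 138 139 152 196 194 193 176 141 136 138 136 136 135 137 139 122 143 203 210 211 201 194 208 211 210 209 208 208 208 179 151 149 151 149 148 147 147 146 147
180 270 88 87 87 92 127 136 134 133 132 134 136 135 132 128 131 133 113 133 134 134 137 138 138 136 138 136 136 137 136 136 134 134 133 135 124 107 110 132 136 136 133 133 135 136 135 133 131 183 207 174 151 151 152 151 150 1
[... 234 characters left out ...]
 148 147 148 147 147
200 270 88 88 88 91 114 133 135 134 132 133 136 137 133 129 129 132 117 121 110 87 94 94 93 95 96 99 98 91 94 96 96 93 91 128 119 98 109 133 136 134 133 134 137 137 134 144 199 209 201 156 146 146 144 144 143 142 144 145 147
210 270 86 86 87 86 110 131 135 134 131 133 136 136 132 130 128 132 123 100 100 85 93 95 95 96 96 98 99 94 96 96 95 94 92 128 131 114 113 133 136 134 132 135 137 138 158 170 181 206 187 148 147 147 147 149 148 147 145 145 145
220 270 148 147 130 93 101 127 134 134 131 132 135 136 133 129 128 133 123 113 115 87 91 88 68 54 67 67 68 64 66 67 89 92 95 127 117 103 177 209 210 210 209 210 211 210 210 208 208 207 177 140 143 144 147 147 148 150 151 150 151
```

Head spans columns 303–332 and slot 298–338 at row 205, so it is centred within 1 mm. Insert.

Request:
jog_arm(motion=[{"delta_pos":[0,0.0003,0.006],"yaw":0,"grip":-1},{"delta_pos":[0,0,0.006],"yaw":0,"grip":-1},{"delta_pos":[0,0,0.006],"yaw":0,"grip":-1},{"delta_pos":[0,0,0.006],"yaw":0,"grip":-1},{"delta_pos":[0,0,0.0015],"yaw":0,"grip":-1},{"delta_pos":[0,0,0],"yaw":0,"grip":-1},{"delta_pos":[0,0,0],"yaw":0,"grip":-1}])

```text
clock: 6.82
ee_pos: [590.8, -39.1, 65.1]
ee_rot: [-180.0, -0.0, 80.9]
ft_force: [0.0, -0.6, -1.1]
gripper_width: 10.9
finger_force: 49.6
```

Request:
jog_arm(motion=[{"delta_pos":[0,0,0],"yaw":0.1,"grip":-1},{"delta_pos":[0,0,0],"yaw":0.1,"grip":-1},{"delta_pos":[0,0,0],"yaw":0.1,"grip":-1},{"delta_pos":[0,0,0],"yaw":0.1,"grip":-1},{"delta_pos":[0,0,0],"yaw":0.1,"grip":-1},{"delta_pos":[0,0,0],"yaw":0.1,"grip":-1},{"delta_pos":[0,0,0],"yaw":0.1,"grip":-1},{"delta_pos":[0,0,0],"yaw":0,"grip":-1}])

```text
clock: 7.48
ee_pos: [591.2, -39.2, 65.8]
ee_rot: [180.0, -0.0, 40.6]
ft_force: [-0.7, 0.2, -0.9]
gripper_width: 10.9
finger_force: 49.5
```

Request:
jog_arm(motion=[{"delta_pos":[0,0,0],"yaw":0.1,"grip":-1},{"delta_pos":[0,0,0],"yaw":0.1,"grip":-1},{"delta_pos":[0,0,0],"yaw":0.1,"grip":-1},{"delta_pos":[0,0,0],"yaw":0.1,"grip":-1},{"delta_pos":[0,0,0],"yaw":0.1,"grip":-1},{"delta_pos":[0,0,0],"yaw":0.1,"grip":-1},{"delta_pos":[0,0,0],"yaw":0.1,"grip":-1},{"delta_pos":[0,0,0],"yaw":0.1,"grip":-1},{"delta_pos":[0,0,0],"yaw":0.07,"grip":-1},{"delta_pos":[0,0,0],"yaw":0,"grip":-1},{"delta_pos":[0,0,0],"yaw":0,"grip":-1}])

```text
clock: 8.4
ee_pos: [591.0, -39.2, 65.5]
ee_rot: [180.0, -0.0, -8.8]
ft_force: [0.3, 0.1, -1.4]
gripper_width: 10.9
finger_force: 49.5
```

Turned freely. Lower gently until the head touches the floor.

Request:
jog_arm(motion=[{"delta_pos":[0,0,0.001],"yaw":0,"grip":-1},{"delta_pos":[0,0,0.001],"yaw":0,"grip":-1},{"delta_pos":[0,0,0.001],"yaw":0,"grip":-1},{"delta_pos":[0,0,0],"yaw":0,"grip":-1},{"delta_pos":[0,0,0],"yaw":0,"grip":-1}])

```text
clock: 8.82
ee_pos: [590.7, -39.1, 62.1]
ee_rot: [-180.0, 0.0, -9.0]
ft_force: [1.0, 0.3, -0.8]
gripper_width: 11.2
finger_force: 49.7
```

Request:
jog_arm(motion=[{"delta_pos":[0,0,0.0007],"yaw":0,"grip":-1},{"delta_pos":[0,0,0.0007],"yaw":0,"grip":-1},{"delta_pos":[0,0,0],"yaw":0,"grip":-1},{"delta_pos":[0,0,0],"yaw":0,"grip":-1}])

```text
clock: 9.15
ee_pos: [591.0, -39.1, 62.0]
ee_rot: [180.0, -0.0, -9.0]
ft_force: [-3.6, 1.1, 7.5]
gripper_width: 10.9
finger_force: 50.8
```

Floor contact at 7.5 N. Release and rise.

Request:
jog_arm(motion=[{"delta_pos":[0,0,-0.0003],"yaw":0,"grip":-0.6},{"delta_pos":[0,0,0],"yaw":0,"grip":-0.4},{"delta_pos":[0,0,0],"yaw":0,"grip":-0.2},{"delta_pos":[0,0,0],"yaw":0,"grip":-0.2},{"delta_pos":[0,0,0],"yaw":0,"grip":-0.2},{"delta_pos":[0,0,-0.01],"yaw":0,"grip":-0.2},{"delta_pos":[0,0,-0.02],"yaw":0,"grip":-0.2},{"delta_pos":[0,0,-0.03],"yaw":0,"grip":-0.2},{"delta_pos":[0,0,-0.03],"yaw":0,"grip":-0.2},{"delta_pos":[0,0,-0.03],"yaw":0,"grip":-0.2},{"delta_pos":[0,0,0],"yaw":0,"grip":-0.2},{"delta_pos":[0,0,0],"yaw":0,"grip":-0.2}])

```text
clock: 10.15
ee_pos: [592.4, -39.5, 184.4]
ee_rot: [180.0, -0.3, -9.1]
ft_force: [-0.2, -0.5, 0.1]
gripper_width: 34.0
finger_force: 0.0
```

```bash
python3 - <<'E'
from h import *
w=snapshot("wrist");a=snapshot("scene");b=snapshot("side");total((590,-39,180),-9)
out=np.zeros((600,800,3),np.uint8);out[:300,:480]=cv2.resize(w,(480,300))
out[300:600,:420]=cv2.resize(a[160:260,210:350],None,fx=3,fy=3);out[300:540,430:790]=cv2.resize(b[175:255,280:400],None,fx=3,fy=3)
cv2.imwrite("pics/z.png",out)
E
```

```text
shift m [0.0001 0.0001 0.    ] yaw rad -0.0011 now [589.9 -38.9 180. ] [-1.8e+02  1.0e-01 -9.1e+00] clk 10.3 w 34.2 F [0.1 0.7 0.1] 0.0
```

View pics/z.png

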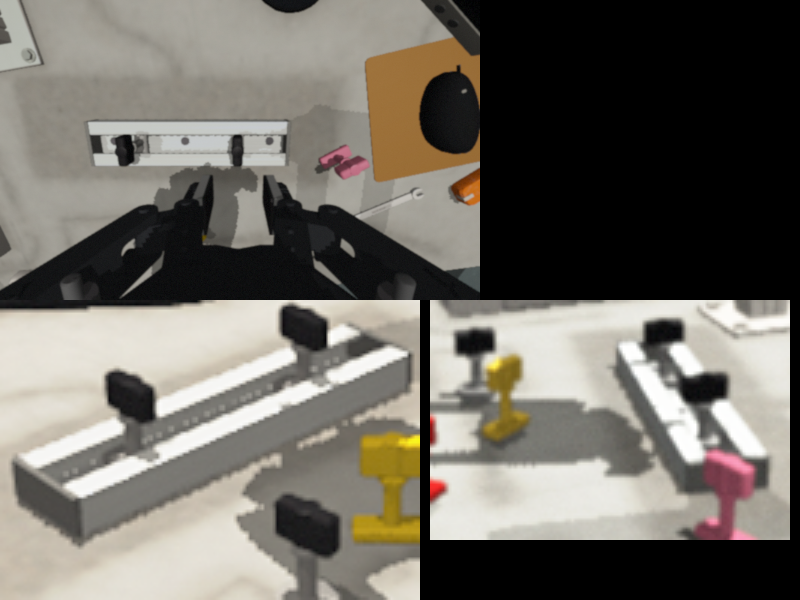

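The bolt stands upright at about (238,150) in the wrist panel, crosswise in the slot and parallel to the fixed bolt at (125,150). The round-headed bolt hasn't moved, and the gripper is clear.

```bash
python3 -c "
from workcell import *
print(finish_job())"
```

```text
the job is handed in; nothing more can be done
None
```

The hammer-head bolt now stands upright at about the middle of the strut's empty half, with its head crosswise under both lips; the round-headed bolt was left alone, and the job was handed in at about 10.3 s on the robot's clock.

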